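Crank the cheese press down onto the filled mould

ROBOT

A 6-joint arm with a two-finger parallel gripper is mounted at the origin on the work surface; the furniture and walls round the work are solid. World frame = base frame: x ahead of the robot, y to its left, z up, the work surface at z = 0. Lengths are in m, angles in rad, forces in N, time in s.
With the tool pointing down it reaches from about 0.35 to 0.8 m from the base axis. Payload 7.3 kg.
Tool frame: the origin (TCP) lies between the finger pads; the fingertips stand 25 mm ahead of it and the grasp point (between the pads) lies 6 mm ahead of it (r.tip_extent is the distance from the TCP to the fingertips, in m); z points along the fingers, y is the direction in which the jaws open and shut (so a half turn about z gives the same grasp; the last joint's range is limited). The gripper opens to 85 mm and grips with 20 to 120 N. Pads are 22 mm wide; open, the fingers measure 114 mm over their backs; the gripper's body (76 mm by 85 mm) begins 54 mm behind the grasp point. The pads swing forward as they close: fully open they stand 13 mm farther back than shut.
Start: joints at [1.07, 0.342, 1.524, -0, 1.275, -0.146], TCP at [0.182, 0.492, 0.256] pointing down, gripper open.
Joint ranges: [-2.53, 2.53], [-0.77, 2.02], [0.04, 2.7], [-1, 4.14], [0.28, 2.66], [-3.11, 3.11]. Speed limits (rad/s): [2.57, 2.57, 3.14, 3.14, 3.14, 3.14].

INTERFACE

Orientations are given as a unit quaternion [x, y, z, w].
In Python, from workcell import r, command_gripper, optics gives the robot as it stands. The module is installed in compiled form; this text tells all that it offers. Calls block until the motion is done:
- r.reach(position, orientation): joint-space move of the TCP to a pose.
- r.move_straight(position, orientation=None, speed=0.15, max_force=None): straight line of the TCP; orientation=None keeps the orientation; speed is the mean speed in m/s. With max_force (N) it stops when the force on the tool has changed by that much, and returns True; else False.
- r.movej(angles): joint-space move.
- command_gripper(opening, force=None): finger opening in m; force is the grip in N (None keeps the last); returns when the fingers have stopped.
- r.hold(seconds).
- r.solve_ik(position, orientation): joint angles nearest the present ones, or None.
- r.read_state(): the state.
- optics.get_image(name): name is "scene" or "top" or "wrist"; returns (picture, depth): 480x640x3 uint8, red, green, blue; 480x640 float32, m along the optical axis (not along the pixel's ray), 0 where there is no reading.
- optics.camera_model(name): a dict with "K" (3x3 intrinsics, pixels), "R" (3x3) and "t" (3): a world point X has camera coordinates R X + t; the wrist camera has in their place "tool_from_camera" (4x4, takes a point from camera to tool coordinates, whose origin is the TCP and whose axes are the flange's). Camera axes: x right, y down, z forward; pixel columns grow to the right and rows downward; lengths in m; the calibration is good to about 2 mm. The wrist camera is an equidistant fisheye: a pixel r from the principal point sees the ray r / f radians off the axis. A picture is of the moment at which its call begins: read the wrist's pose just before it. camera_model takes no time and is no camera call.
A pose or a line that the arm cannot do raises r.PlanningError and nothing moves.
- r.finish_job(): hands the job in, once; it reports no verdict.
The state is a dict: "time_s": time; "joint_positions": joint angles; "dq": joint speeds; "tau": joint torques, N m; "eef_pos": TCP position; "eef_rot": TCP orientation; "contact_force": force on the tool from outside, world axes, zero at the start; "torque": the same for the moment, N m; "grip_width": finger opening in m.
Only numpy, scipy, OpenCV 4.12 (cv2) and the standard library are available. Lean on these libraries where they do the work, as an engineer would, in place of code of your own. Each camera call takes 0.05 s, during which the arm holds its last target.

TASK

Two small hand-cranked cheese presses stand on the table, and one of them has a filled mould under its plate. Take that press's crank by its upright grip and turn it clockwise (seen from above) until the plate meets the wooden follower in the mould and the crank grows heavier, then about an eighth of a turn more so that it bears firmly, without screwing it down hard. Let go, and leave the empty press's crank where it is.

Things in the scene. Friction and masses are not known exactly. Their poses are not given: they have to be found in the camera images.
- press_grip (a point): Centre of the black upright crank grip of the press with the mould: round sleeve, 23 mm across, 65 mm tall, free to spin on its pin, nothing above it; the arm's top is 33 mm below. It moves on a level circle of 60 mm radius round the press axis; clockwise from above lowers the plate 40 mm a turn (300 degrees available). Friction: about 6 N at the grip; stays where it is left, also under load.
- press_plate: Round steel pressing plate, 68 mm across, under that press's crosshead. Origin: centre of its flat underside, on the vertical axis of press and crank; z up. A spring above it (5 N/mm, 13 mm travel) yields after first touch: each further 10 degrees of crank adds about 5.5 N of plate force and 0.6 N at the grip.
- follower: Round pale wooden follower, 74 mm across, on white curd in the perforated white mould (116 mm across, 64 mm tall) under that plate. Origin: centre of its underside, down in the mould; its flat top, which the plate must meet, is 70 mm above the origin, at the start about 9 to 20 mm below the plate.
- idle_grip (a point): The same point on the crank grip of the other, identical press, which has nothing under its plate. To be left alone.
There are look-alikes about, which are no part of the job. Leave any blue or pink look-alike of the follower alone.

How it is judged:
At the end, for the whole second after the job is handed in: The plate of the press that holds the mould bears on the follower with more than 8 N (it is screwed at least about 1.6 mm, or 15 degrees of crank, past first touch); the follower is upright within 0.1 rad, within 15 mm of the plate's axis and at rest (contact force between press_plate and follower above 8 N and horizontal distance between press_plate and follower below 0.015 m and angle between follower's own z axis and vertical below 0.1 rad and linear speed of follower below 0.02 m/s).
It fails at once if the plate is screwed down hard: more than 90 N on the follower (contact force between press_plate and follower above 90 N).
It fails at once if the empty press's crank is moved: its grip more than 15 mm from its start (distance of idle_grip from where it was at the start of the episode above 0.015 m).
It also fails if it takes over 32 s, if anything falls off the work surface, if the arm or the gripper's body presses on something with over 40 N, if the wrist force passes 120 N, or if a joint passes its speed limit or range.

## Working session

There is one attempt and no reset: what is moved stays moved. The work goes in short steps, each a Python script; the robot and the scene stay as the last script left them, time stands still between calls to the robot, and variables do not carry over. Pictures are saved under pics/ and viewed, and the job is handed in when it is done.

```bash
mkdir -p pics
python3 - <<'E'
from workcell import r, optics
import cv2, numpy as np
for n in ("scene","top"):
    p,d=optics.get_image(n); cv2.imwrite(f"pics/{n}0.png",p[...,::-1]); np.savez(f"{n}0.npz",p=p,d=d,**{k:v for k,v in optics.camera_model(n).items() if k in("K","R","t")})
s=r.read_state(); print(s["time_s"],s["eef_pos"],s["eef_rot"],s["contact_force"],r.tip_extent)
E
```

```text
0.1 [0.18222367 0.49202606 0.25569891] [ 1.76472136e-01  9.84305403e-01 -6.47414661e-04 -1.97204398e-04] [-0.73157353  0.12551161 -0.77982711] 0.025
```

View pics/scene0.png

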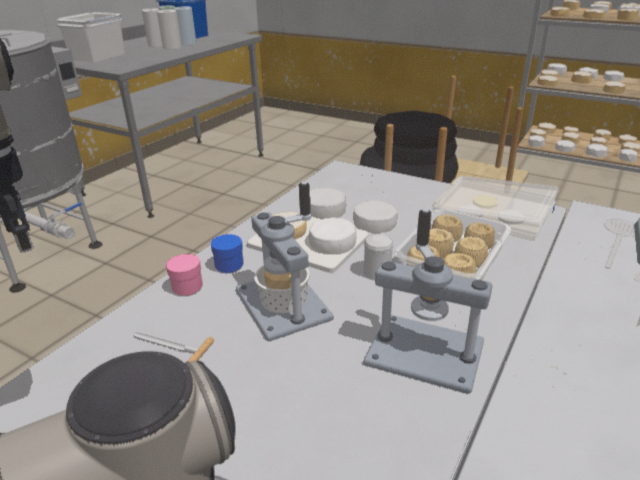

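View pics/top0.png

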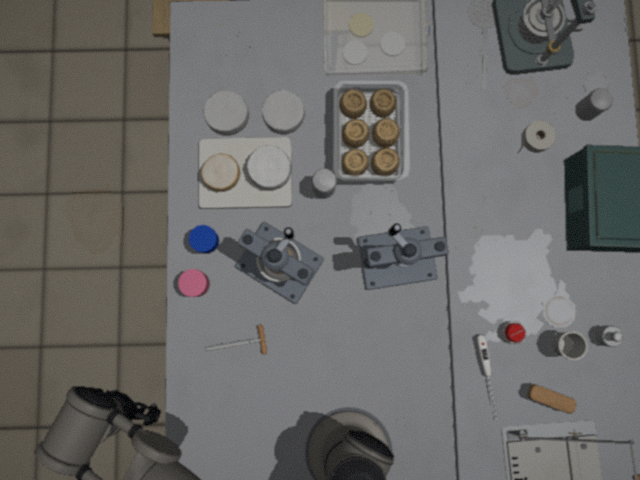

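The scene view shows the mould under the left press (about 283,285), and the right press (432,300) is empty. In the top view the left press hub is near (274,257) and its grip near (288,233). I'll measure both from enlarged crops.

```bash
cat > h.py <<'E'
import numpy as np, cv2
def load(n):
    return np.load(n+"0.npz")
def unproj(z,u,v,dep=None):
    K,R,t=z["K"],z["R"],z["t"]; dd=z["d"][int(round(v)),int(round(u))] if dep is None else dep
    c=np.array([(u-K[0,2])/K[0,0]*dd,(v-K[1,2])/K[1,1]*dd,dd]); return R.T@(c-t)
def cloud(z):
    K,R,t=z["K"],z["R"],z["t"]; d=z["d"]; v,u=np.mgrid[:480,:640]
    c=np.stack([(u-K[0,2])/K[0,0]*d,(v-K[1,2])/K[1,1]*d,d],-1); return (c-t)@R
def proj(z,X):
    c=z["R"]@np.asarray(X)+z["t"]; p=z["K"]@c; return p[:2]/p[2]
E
python3 - <<'E'
from h import *
T=load("top");S=load("scene")
print(T["K"],T["t"],S["K"][0,0])
C=cloud(T)
for name,(u0,u1,v0,v1) in dict(left=(225,335,215,310),right=(340,450,215,310)).items():
    c=C[v0:v1,u0:u1].reshape(-1,3); print(name,c[:,2].max())
    for lo,hi in((.0,.03),(.1,.16),(.16,.19),(.19,.21),(.21,.23),(.23,.26),(.26,.3),(.3,.34)):
        m=(c[:,2]>lo)&(c[:,2]<hi)
        if m.sum():print(lo,hi,m.sum(),c[m].mean(0).round(4),c[m].min(0).round(3),c[m].max(0).round(3))
for n,Z,(x,y,w,h) in(("top",T,(225,215,110,95)),("scene",S,(225,170,120,170))):
    k=min(800//w,600//h); cv2.imwrite(f"pics/{n}_crop.png",cv2.resize(Z["p"][y:y+h,x:x+w,::-1],None,fx=k,fy=k,interpolation=cv2.INTER_CUBIC)); print(n,k)
E
```

```text
[[550.3983328    0.         316.70589431]
 [  0.         550.3983328  240.53188199]
 [  0.           0.           1.        ]] [0.08514271 0.56183911 1.46374501] 531.1425044132599
left 1.5224704715598905
0.0 0.03 5084 [0.5062 0.1748 0.0077] [0.378 0.023 0.   ] [0.645 0.328 0.03 ]
0.1 0.16 25 [0.4795 0.1805 0.1226] [0.443 0.095 0.104] [0.538 0.266 0.16 ]
0.16 0.19 1106 [0.5071 0.1766 0.1805] [0.439 0.085 0.163] [0.578 0.271 0.19 ]
0.19 0.21 411 [0.5097 0.1742 0.1976] [0.463 0.112 0.19 ] [0.558 0.242 0.21 ]
0.21 0.23 199 [0.5167 0.171  0.2141] [0.494 0.131 0.21 ] [0.552 0.194 0.227]
0.23 0.26 18 [0.548  0.1379 0.2471] [0.545 0.13  0.232] [0.555 0.151 0.257]
0.26 0.3 75 [0.5548 0.1403 0.2776] [0.545 0.131 0.264] [0.566 0.149 0.286]
right 1.5224704715598905
0.0 0.03 5346 [ 0.4978 -0.1314  0.0082] [ 0.371 -0.299  0.   ] [0.639 0.013 0.027]
0.1 0.16 51 [ 0.4871 -0.1299  0.127 ] [ 0.481 -0.23   0.11 ] [ 0.504 -0.048  0.16 ]
0.16 0.19 1113 [ 0.5131 -0.1442  0.1803] [ 0.48  -0.246  0.161] [ 0.549 -0.046  0.19 ]
0.19 0.21 401 [ 0.5153 -0.1424  0.1975] [ 0.481 -0.218  0.19 ] [ 0.566 -0.062  0.21 ]
0.21 0.23 211 [ 0.5234 -0.1385  0.214 ] [ 0.498 -0.163  0.21 ] [ 0.568 -0.097  0.229]
0.23 0.26 26 [ 0.5542 -0.1015  0.2456] [ 0.549 -0.113  0.231] [ 0.566 -0.097  0.259]
0.26 0.3 80 [ 0.5586 -0.1061  0.2767] [ 0.549 -0.117  0.26 ] [ 0.57  -0.097  0.288]
top 6
scene 3
```

View pics/top_crop.png

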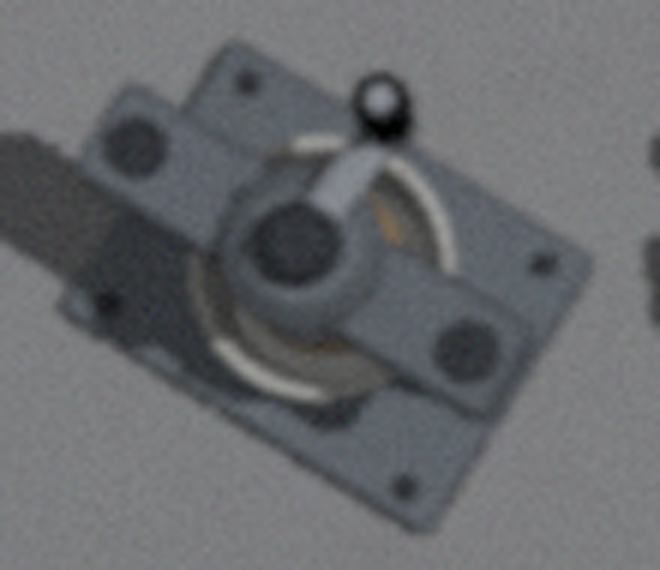

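View pics/scene_crop.png

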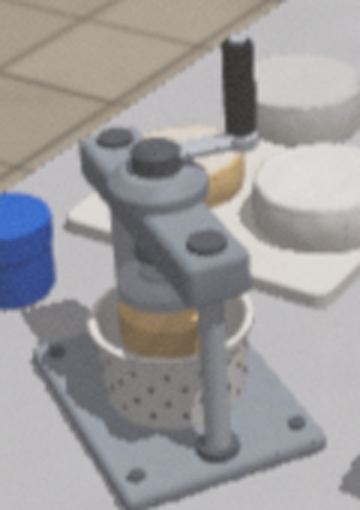

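Run:
```python
from h import *
T=load("top");S=load("scene")
C=cloud(T)
print("top heights map (mm), grip zone")
print((C[226:242,280:298,2]*1000).round().astype(int))
print("hub zone z")
print((C[244:268:1,264:286,2]*1000).round().astype(int))
```

```text
top heights map (mm), grip zone
[[   4   -3    2    2    2   -5    5    1    1    0    0    2   -6    2
     3   -2    8   -2]
 [   4   -2    0    0   -2   -1  278  277  276  278   -4   -2    0    2
     2    5    2    6]
 [  -4   -2    5    0   -1  281  276  272  276  279  278  276    1   -2
     1    2    2    0]
 [   2   -1    1    9  281  279  279  281  282  281  278  279    7   -3
     0    2    3 1522]
 [  -5    4   -3   -1  277  280  281  282  281  282  282  278  276    0
    -5    5   -3   -1]
 [   8    0    1   -3  279  277  286  283  279  275  280  282  281   -1
    -5   -3    0    1]
 [  18   17    7    0  280  278  281  282  281  283  280  275  278   -3
    -6   -5    1    2]
 [  17   15   11   14  277  276  278  281  278  275  280  274  273  254
    -4   -1    1   -7]
 [  16   12   13   22 1522  277  275  278  282  279  284  278  270  248
     0    2   -1    3]
 [  23   21    8   15  250  276  276  281  279  274  269  267  254  235
     0    0    0   -1]
 [  19   14   11   17  206  256  265  269  271  268  264  257  245  218
    -2    4    4    3]
 [  16   12   12  210  
[... 2524 characters left out ...]
195  193]
 [ 194  189  195  198  200  192  202  197  202  199  202  201  201  198
   200  198  198  198  194  196  192  196]
 [ 189  192  197  195  198  191  196  194  197  198  192  196  197  192
   199  194  198  195  196  190  191  191]
 [ 188  188  190  196  193  194  200  200  199  196  203  201  195  194
   203  195  197  197  195  190  191  186]
 [  18  190  194  197  193  190  194  193  197  200  198  196  200  193
   197  195  197  189  189  188  190  189]
 [  16   18  188  190  195  195  196  195  198  193  195  196  194  193
   196  195  197  189  193  188  181  180]
 [  19   21   20  188  187  190  192  193  194  194  197  193  195  194
   186  194  192  190  189  180  182  178]]
```

Run:
```python
from h import *
T=load("top");S=load("scene")
C=cloud(T); U,V=np.meshgrid(range(640),range(480))
def at(z,u,v,h):
    K,R,t=z["K"],z["R"],z["t"]; ray=R.T@np.array([(u-K[0,2])/K[0,0],(v-K[1,2])/K[1,1],1]); o=-R.T@t; return o+ray*(h-o[2])/ray[2]
def off(c,k,x,y): return x+(c[0]+.5)/k-.5,y+(c[1]+.5)/k-.5
for nm,us,vs in(("L",(225,335),(215,310)),("R",(340,450),(215,310))):
    m=np.zeros((480,640),bool); m[vs[0]:vs[1],us[0]:us[1]]=1
    g=m&(C[...,2]>.273)&(C[...,2]<.3); u,v=(U[g].min()+U[g].max())/2,(V[g].min()+V[g].max())/2
    G=at(T,u,v,.278); print(nm,"grip px",u,v,"top",G, "median cloud",np.median(C[g],0))
# hub L
u,v=off((297,243),6,225,215); H=at(T,u,v,.215); print("hub L",u,v,H)
u,v=off((382,100),6,225,215); G=at(T,u,v,.28); print("grip L",u,v,G, "r",np.linalg.norm((G-H)[:2]))
# cross column-caps midpoint
a=at(T,*off((135,147),6,225,215),.19);b=at(T,*off((467,350),6,225,215),.19);print("caps",a,b,(a+b)/2,np.linalg.norm(a-b))
# scene check: grip top centre at crop (238,40)/3 , base (239,135)
print("scene grip top",proj(S,G),"expect",225+238/3,170+42/3); Hh=H.copy();print("scene hub",proj(S,Hh),"obs",225+156/3,170+152/3)
print("grip base",proj(S,[G[0],G[1],.215]),"obs",225+239/3,170+133/3)
```

```text
L grip px 288.0 231.0 top [0.55601012 0.14015674 0.278     ] median cloud [0.5553645  0.14013861 0.27879377]
R grip px 396.0 227.5 top [ 0.55896537 -0.10693087  0.278     ] median cloud [ 0.55962969 -0.10644923  0.27875639]
hub L 274.0833333333333 255.08333333333334 [0.5078396 0.1770184 0.215    ]
grip L 288.25 231.25 [0.55513108 0.13950643 0.28      ] r 0.06036250149446921
caps [0.55098543 0.24415705 0.19      ] [0.4655522 0.1107112 0.19     ] [0.50826881 0.17743413 0.19      ] 0.15845072320613457
scene grip top [302.8619765  182.30329363] expect 304.3333333333333 184.0
scene hub [275.22381917 217.48112796] obs 277.0 220.66666666666666
grip base [304.10909671 211.93789086] obs 304.6666666666667 214.33333333333334
```

Measurements agree: the left press axis is at about (0.508, 0.177) and its grip at about (0.5555, 0.140), giving r = 60.3 mm. The sleeve top is about 0.279 and the arm top about 0.210. I'll check the arc with IK, then approach and grip.

Run:
```python
from workcell import r, optics, command_gripper
import numpy as np, cv2
s=r.read_state(); q=np.array(s["eef_rot"]); 
q=np.array([0.17647,0.98431,0,0]); q/=np.linalg.norm(q)
H=np.array([.508,.1772])
for a in range(-38,-300,-30):
    p=H+.06*np.array([np.cos(np.radians(a)),np.sin(np.radians(a))])
    j=r.solve_ik([*p,.251],q); print(a,p.round(3),None if j is None else np.round(j,2))
r.reach([.5555,.140,.36],q)
s=r.read_state(); p,d=optics.get_image("wrist"); cv2.imwrite("pics/w1.png",p[...,::-1])
print(s["time_s"],s["eef_pos"],s["eef_rot"],s["contact_force"]); 
m=optics.camera_model("wrist"); print(m); np.savez("w1.npz",p=p,d=d,pos=s["eef_pos"],rot=s["eef_rot"])
```

```text
-38 [0.555 0.14 ] [ 0.11  0.43  1.4  -0.    1.31 -1.1 ]
-68 [0.53  0.122] [ 0.08  0.38  1.48 -0.    1.28 -1.13]
-98 [0.5   0.118] [ 0.08  0.33  1.56 -0.    1.25 -1.13]
-128 [0.471 0.13 ] [ 0.11  0.28  1.63 -0.    1.23 -1.1 ]
-158 [0.452 0.155] [ 0.17  0.26  1.66 -0.    1.22 -1.05]
-188 [0.449 0.186] [ 0.23  0.27  1.64 -0.    1.23 -0.98]
-218 [0.461 0.214] [ 0.28  0.32  1.58 -0.    1.25 -0.93]
-248 [0.486 0.233] [ 0.3   0.37  1.5  -0.    1.27 -0.91]
-278 [0.516 0.237] [ 0.29  0.43  1.41 -0.    1.31 -0.92]
1.9917 [0.55508721 0.14099455 0.35985859] [ 1.75803154e-01  9.84425310e-01  1.09476554e-04 -2.21755828e-04] [-0.16455913 -0.05181537 -0.18406625]
{'K': array([[371.64829954,   0.        , 320.43556176],
       [  0.        , 371.64829954, 239.39144227],
       [  0.        ,   0.        ,   1.        ]]), 'tool_from_camera': array([[-8.90977308e-05, -9.62888025e-01, -2.69901174e-01,
         6.82561303e-02],
       [ 9.99999637e-01,  1.42805284e-04, -8.39578404e-04,
         4.02632190e-04],
       [ 8.46963305e-04, -2.69901151e-01,  9.62887663e-01,
        -1.17665791e-01],
       [ 0.00000000e+00,  0.00000000e+00,  0.00000000e+00,
         1.00000000e+00]])}
```

View pics/w1.png

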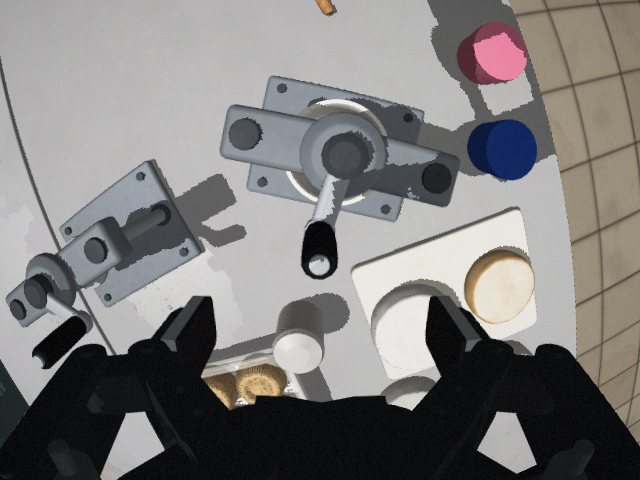

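The wrist view shows the mould press's grip top at (319,264), centred between the open fingers, with the hub at (346,154). I'll cross-check these with the fisheye model, then descend and close.

Run:
```python
from workcell import r, optics, command_gripper
import numpy as np
from scipy.spatial.transform import Rotation as Ro
w=np.load("w1.npz"); m=optics.camera_model("wrist"); K=m["K"];M=m["tool_from_camera"]
def at(u,v,h):
    x=np.array([u-K[0,2],v-K[1,2]])/K[0,0]; th=np.hypot(*x); d=np.array([*(x/th*np.sin(th)),np.cos(th)])
    Rw=Ro.from_quat(w["rot"]); d=Rw.apply(M[:3,:3]@d); o=w["pos"]+Rw.apply(M[:3,3]); return o+d*(h-o[2])/d[2]
print(at(319,265,.28),at(346,154,.215),at(62,340,.28))
q=np.array([0.17647,0.98431,0,0]); q/=np.linalg.norm(q)
hit=r.move_straight([.5555,.140,.252],q,speed=.1,max_force=8)
s=r.read_state(); print(hit,s["time_s"],s["eef_pos"],s["contact_force"])
if not hit:
    command_gripper(0.0,35)
    s=r.read_state(); print(s["time_s"],s["eef_pos"],s["contact_force"],s["grip_width"])
```

```text
[0.55682833 0.13974545 0.28      ] [0.50790647 0.17774072 0.215     ] [ 0.54952855 -0.06474963  0.28      ]
False 3.275 [0.55584406 0.14004937 0.25269868] [ 0.38411516  0.27970178 -0.66209165]
3.875 [0.5554984  0.13990822 0.25220239] [-1.25763815 -1.25715184  1.65752876] 0.02102384295887799
```

Gripped: width 21 mm and low forces. Next I'll turn the first 70°, below the 81° minimum to contact, to learn the force baseline.

```bash
cat > turn.py <<'E'
from workcell import r, optics, command_gripper
import numpy as np, cv2, sys
q=np.array([0.17647,0.98431,0,0]); q/=np.linalg.norm(q)
H=np.array([.508,.1773]); A0=-38.2
def pos(a): return [*(H+.06*np.array([np.cos(np.radians(a)),np.sin(np.radians(a))])),.252]
def turn(d0,d1,step=5,speed=.04,stop=None):
    out=[]
    for d in np.arange(d0+step,d1+.1,step):
        a=A0-d; r.move_straight(pos(a),q,speed=speed)
        s=r.read_state(); f=np.array(s["contact_force"]); e=np.array(s["eef_pos"])[:2]-H
        c,n=np.cos(np.radians(a)),np.sin(np.radians(a))
        row=[d,s["time_s"],f[0]*c+f[1]*n,-f[0]*n+f[1]*c,f[2],(A0-np.degrees(np.arctan2(e[1],e[0])))%360,np.hypot(*e)*1000,s["grip_width"]*1000]
        out.append(row); print(" ".join("%.2f"%x for x in row),flush=True)
        if np.hypot(f[0],f[1])>35: print("HIGH"); break
    return out
def snap(n):
    p,d=optics.get_image("scene"); np.savez(n+".npz",p=p,d=d); x,y,w,h=225,170,120,170
    cv2.imwrite(f"pics/{n}.png",cv2.resize(p[y:y+h,x:x+w,::-1],None,fx=3,fy=3,interpolation=cv2.INTER_CUBIC))
E
python3 -c "
from turn import *
print('turn t radial tang fz actual r grip')
turn(0,70); snap('s70')"
```

```text
turn t radial tang fz actual r grip
5.00 4.16 2.73 3.05 -0.24 4.52 60.42 21.52
10.00 4.44 2.86 4.43 0.28 9.73 60.42 21.17
15.00 4.72 3.84 2.82 1.17 14.87 60.44 21.15
20.00 5.01 3.36 3.19 0.45 19.95 60.48 21.00
25.00 5.29 3.89 2.53 1.18 24.97 60.48 21.11
30.00 5.58 3.60 2.54 0.98 30.00 60.47 21.20
35.00 5.86 2.55 3.46 1.41 35.01 60.50 21.38
40.00 6.14 4.34 2.46 1.81 40.04 60.49 21.22
45.00 6.42 4.88 3.32 1.13 45.05 60.50 21.83
50.00 6.71 4.03 2.72 2.28 50.09 60.48 21.19
55.00 6.99 3.69 3.23 1.96 55.10 60.45 21.41
60.00 7.28 4.05 2.17 3.16 60.12 60.46 21.32
65.00 7.56 4.18 2.58 4.14 65.14 60.44 21.23
70.00 7.84 4.27 2.37 3.74 70.14 60.43 21.16
```

View pics/s70.png

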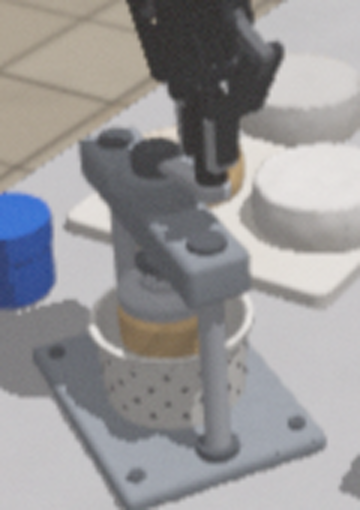

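The plate is now close above the follower. The settled tangential force baseline is about 2.5–3 N. I'll go on in 5° steps with a snapshot every 10° to see both the force rise and the plate stopping.

```bash
python3 -c "
from turn import *
print('turn t radial tang fz actual r grip')
for d in range(70,130,10):
    o=turn(d,d+10); snap('s%d'%(d+10))
    if np.mean([x[3] for x in o])>6: print('rise');break
x,y,w,h=255,240,60,55
ims=[np.load('s%d.npz'%k)['p'][y:y+h,x:x+w,::-1] for k in range(70,131,10) if __import__('os').path.exists('s%d.npz'%k)]
ims=[np.load('scene0.npz')['p'][y:y+h,x:x+w,::-1]]+ims
ims=[cv2.resize(i,None,fx=3.3,fy=3.3,interpolation=cv2.INTER_CUBIC) for i in ims]
while len(ims)<8: ims.append(ims[-1]*0)
cv2.imwrite('pics/m1.png',np.vstack([np.hstack(ims[:4]),np.hstack(ims[4:])]))
"
```

```text
turn t radial tang fz actual r grip
75.00 8.18 4.58 2.99 4.82 75.10 60.40 21.08
80.00 8.46 3.18 3.08 5.35 80.19 60.39 21.29
85.00 8.79 4.18 4.38 5.62 85.16 60.33 21.37
90.00 9.07 2.43 2.64 4.43 90.17 60.30 21.37
95.00 9.41 3.76 3.23 5.15 95.21 60.28 20.97
100.00 9.69 3.33 3.30 6.11 100.24 60.26 20.95
105.00 10.03 2.19 3.50 5.43 105.23 60.21 20.72
110.00 10.31 2.01 2.84 6.19 110.27 60.19 21.20
115.00 10.64 1.88 3.02 6.53 115.28 60.13 21.37
120.00 10.93 -0.30 3.39 5.68 120.27 60.10 20.80
125.00 11.26 -0.43 3.47 6.74 125.18 60.06 21.26
130.00 11.54 -0.60 3.59 6.02 130.10 60.03 20.89
```

View pics/m1.png

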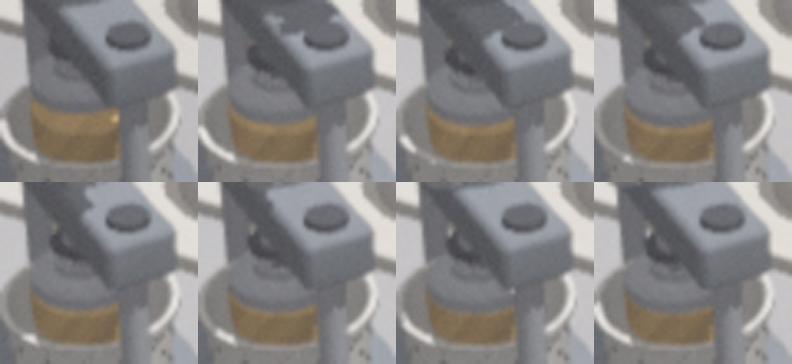

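```bash
python3 -c "
import numpy as np, cv2
for k in [0,70,80,90,100,110,120,130]:
    p=np.load('scene0.npz' if k==0 else 's%d.npz'%k)['p'].astype(float)
    sat=(p[...,0]-p[...,2])
    prof=sat[262:292,272:284].mean(1)
    # subpixel crossing at half, top(plate->wood)
    hi=np.median(np.sort(prof)[-8:]); lo=prof[:5].mean(); th=(hi+lo)/2
    i=np.where(prof>th)[0][0]; e=262+i-1+(th-prof[i-1])/(prof[i]-prof[i-1])
    j=np.where(prof>th)[0][-1]; b=262+j+(prof[j]-th)/(prof[j]-prof[j+1]) if j+1<len(prof) else np.nan
    # plate stem template: gray profile of plate rim top edge
    print(k,'top edge %.2f bottom %.2f'%(e,b), prof[4:20].round().astype(int))
"
python3 - <<'E'
from h import *
S=load("scene")
for z in (.08,.09,.1,.11,.12,.13,.14): print(z, proj(S,[.508,.1773,z]).round(1), proj(S,[.508-.037,.1773+0.,z]).round(1))
print((-S["R"].T@S["t"]).round(2))
E
```

```text
0 top edge 273.76 bottom 288.67 [-5 -5 -6 -5 -5 -4 -4  4 28 50 52 51 51 50 47 42]
70 top edge 276.85 bottom 288.87 [-5 -4 -6 -5 -5 -6 -6 -5 -5 -4  0 23 48 52 49 45]
80 top edge 277.29 bottom 288.94 [-5 -5 -5 -6 -6 -6 -6 -5 -6 -5 -3 12 38 51 49 44]
90 top edge 277.75 bottom 288.91 [-5 -5 -5 -5 -6 -5 -6 -6 -5 -4 -4  1 25 48 49 44]
100 top edge 278.18 bottom 288.91 [-4 -4 -4 -6 -5 -6 -6 -5 -6 -6 -5 -2 15 40 47 44]
110 top edge 278.66 bottom 288.94 [-5 -4 -5 -5 -5 -6 -5 -6 -6 -5 -5 -4  4 27 46 45]
120 top edge 279.16 bottom 288.91 [-5 -5 -5 -4 -6 -6 -6 -6 -6 -6 -5 -5 -2 15 37 43]
130 top edge 279.20 bottom 288.90 [-5 -5 -5 -5 -6 -6 -6 -6 -5 -6 -5 -5 -1 14 37 43]
0.08 [279.3 274. ] [269.1 282.9]
0.09 [279.  270.1] [268.7 278.9]
0.1 [278.7 266.1] [268.4 274.9]
0.11 [278.5 262. ] [268.  270.8]
0.12 [278.2 258. ] [267.7 266.6]
0.13 [277.8 253.9] [267.3 262.5]
0.14 [277.5 249.7] [266.9 258.3]
[-0.24 -0.38  0.71]
```

Edge tracking settles it. The plate/wood edge moves down 0.46 px per 10° until 120°, then stops between 120° and 130° (279.16 to 279.20), so first touch is at about 121°, or 13.4 mm of travel. That fits the 9–20 mm given. An eighth of a turn more puts the target at about 168°.

```bash
python3 -c "
from turn import *
def edge(k):
    p=np.load('s%d.npz'%k)['p'].astype(float); prof=(p[...,0]-p[...,2])[262:292,272:284].mean(1)
    th=(np.median(np.sort(prof)[-8:])+prof[:5].mean())/2; i=np.where(prof>th)[0][0]; return 262+i-1+(th-prof[i-1])/(prof[i]-prof[i-1])
for a,b in ((130,140),(140,150)):
    turn(a,b); snap('s%d'%b); print('edge',edge(b))
if abs(edge(150)-279.18)<.25:
    turn(150,168,step=4.5); snap('s168'); print('edge',edge(168))
"
```

```text
135.00 11.88 -1.41 4.09 5.55 135.01 59.98 20.84
140.00 12.16 -1.59 4.16 5.20 139.96 59.97 20.79
edge 279.1429389312977
145.00 12.49 -1.23 4.08 4.38 144.88 59.92 21.28
150.00 12.78 -1.31 4.33 5.20 149.80 59.87 21.00
edge 279.1716216216216
154.50 13.09 -2.89 4.92 5.94 154.20 59.85 21.06
159.00 13.36 -2.72 5.17 4.80 158.60 59.82 21.05
163.50 13.62 -3.69 6.85 5.33 163.03 59.79 21.27
168.00 13.89 -4.12 5.94 6.31 167.44 59.77 21.11
edge 279.12165991902833
```

The plate held still through 168° while the tangential force rose from about 3 N to 6 N. I'll release, retreat upward and check that the crank stayed put.

```bash
python3 -c "
from turn import *
s=r.read_state(); print(s['eef_pos'])
command_gripper(.05); s=r.read_state(); print(s['time_s'],s['grip_width'],s['contact_force'])
p=np.array(s['eef_pos']); print(r.move_straight([p[0],p[1],.37],q,speed=.1,max_force=15))
s=r.read_state(); print(s['time_s'],s['eef_pos'],s['contact_force'])
snap('end'); im,_=optics.get_image('scene'); cv2.imwrite('pics/end_full.png',im[...,::-1])
s=r.read_state(); w,d=optics.get_image('wrist'); cv2.imwrite('pics/w_end.png',w[...,::-1]); np.savez('w1.npz',pos=s['eef_pos'],rot=s['eef_rot'])
pp=np.load('end.npz')['p'].astype(float); prof=(pp[...,0]-pp[...,2])[262:292,272:284].mean(1)
th=(np.median(np.sort(prof)[-8:])+prof[:5].mean())/2; i=np.where(prof>th)[0][0]; print(262+i-1+(th-prof[i-1])/(prof[i]-prof[i-1]))
"
```

```text
[0.45411353 0.20315632 0.25211843]
14.3333 0.050118652724822806 [ 0.07946    -0.15038661  0.1265039 ]
False
15.6667 [0.45363753 0.20399471 0.369355  ] [ 0.1281005  -0.93867859 -0.40148507]
279.1560784313725
```

View pics/w_end.png

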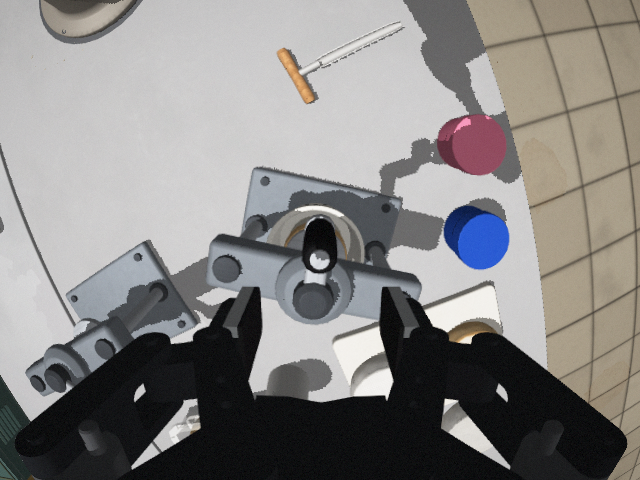

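View pics/end_full.png

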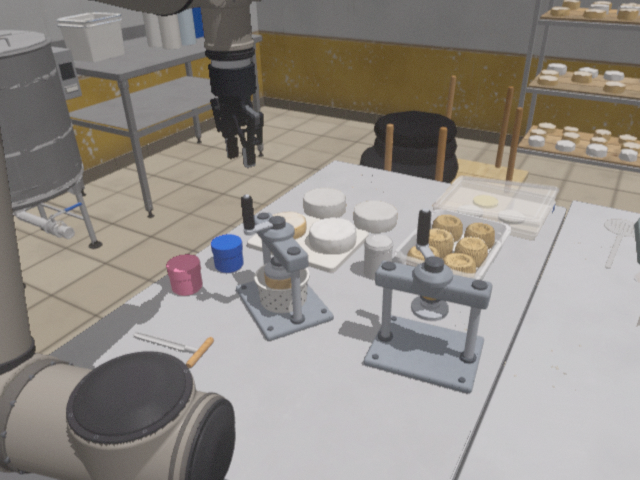

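The released grip is still where it was left: (319,260) in the wrist view, directly under the tool. The idle crank is unchanged in the scene view at (424,215), and the plate edge still sits at 279.16. I'm handing the job in.

```bash
python3 -c "
from workcell import r
r.finish_job(); print(r.read_state()['time_s'])"
```

```text
the job is handed in; nothing more can be done
the job is handed in; nothing more can be done
```

I turned the crank of the press with the mould (the left one) about 168° clockwise by its grip, let go, backed the arm away and handed the job in. The last clock reading before that was about 15.7 s. `finish_job` gives no verdict, so the result rests on my own checks.

- **First touch:** the plate stopped moving in the images at about 121° (about 13.4 mm down). I turned about 47° past that, which by the given spring figures puts roughly 25 N on the follower. I calculated that force and did not measure it.
- **Grip force:** the settled force along the turn rose from about 3 N to about 6 N. The start of the rise was hard to see in the noise, so I took first touch from the images.
- **After letting go:** the plate edge had not moved (row 279.16 against 279.12–279.20 before). The crank stayed where I left it, and the empty press's crank looked unchanged, at about (424,215) in the scene view.
- **Other checks:** nothing I read came near the force limits. The scene camera was 1–3 pixels off the top camera on the grip and hub, about what the 2 mm calibration error allows. No check failed.

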